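# Roll the grooved block over in the bench vise

## Task

The drilled top of the little hardwood block in the bench vise is finished. Slide the vise jaw back, take the block out, roll it a quarter turn so that its long groove faces straight up, and set it down flat on the vise bed, midway along the jaws, with its length still running along them; then slide the jaw firmly up so that the block stays clamped against the fixed jaw. Leave the other things on the bench where they are.

Things in the scene. Friction and masses are not known exactly. Their poses are not given: they have to be found in the camera images.
- vise: Small grey bench vise, fixed. Origin: on the bench under the bed's middle; z up, x along the jaws, y the way the sliding jaw opens. Base plate 90 (x) by 240 by 10 mm, y -110 to 130. Bed: rail 36 mm wide in x, y -75 to 55, flat top at z = 45. Fixed jaw on it, 36 mm wide, 22 mm high, y -58 to its clamping face at y = -25. Bracket 36 mm wide at y 113 to 127, top at z = 32.
- jaw: Sliding jaw (axes as the vise), 36 mm wide, 22 mm high, 23 mm thick; origin on the bed top at the middle of its clamping face, which looks to -y. A low bar (18 mm wide, 11 mm high) joins its back to an upright steel grip plate. It slides stiffly (about 6 N), stays where left, and pushed hard against the block it keeps its clamping force.
- jaw_slide (a joint): Slide of the jaw in m: 0 to 0.045, growing as it opens (to the vise's +y). The clear gap between the jaw faces is 0.030 + this value.
- jaw_grip (a point): Middle of the top edge of the jaw's upright grip plate, 66 mm in +y behind the jaw's face, 32 mm above the bed top. The plate is 24 mm wide in the vise's x, 12 mm thick in y; pinch it from above by its narrow edges, across x. Beside it is free space down to 35 mm above the bench.
- block: Hardwood block, 60 mm long (x), 40 wide (y), 50 high (z), 85 g, at first loose in the vise, z up, x along the jaws, overhanging bed and jaws by about 12 mm at each end. Origin: middle of its first underside. Two dark 12 mm holes in its +z face. A groove 14 mm wide, 8 deep runs along the middle of its -y side, at first towards the fixed jaw. Once turned it is 40 high, 50 wide between the jaws.
- groove (a point): Middle of the block's grooved side, in the plane of that side (block frame: 0, -20, 25 mm).
- jar: Bystander: closed glass jar, 64 mm across, 85 mm high; origin middle of its underside.
- mug: Bystander: white mug, 80 mm across, 95 mm high, handle at its +y; origin middle of its underside.
- tape: Bystander: empty cardboard tape core lying flat, 96 mm across, 25 mm high; origin middle of its underside.
- screwdriver: Bystander: screwdriver lying on the bench, along its x; origin under its middle.
Things that resemble listed ones, but are neither listed nor needed, are in the scene too. Of the things like the block, leave any that is green; of the rest the larger one is meant.

How it is judged:
By the outcome, as a careful person would: the job done as asked, in the order asked, and still so for the second after the job is handed in, with the robot touching nothing.
It also fails if it takes over 64 s, if anything falls off the work surface, if the arm or the gripper's body presses on something with over 40 N, if the wrist force passes 120 N, or if a joint passes its speed limit or range.

## Robot

A 6-joint arm with a two-finger parallel gripper is mounted at the origin on the work surface. World frame = base frame: x ahead of the robot, y to its left, z up, the work surface at z = 0. Lengths are in m, angles in rad, forces in N, time in s.
With the tool pointing down it reaches from about 0.3 to 0.775 m from the base axis. Payload 14.6 kg.
Tool frame: the origin (TCP) lies at the very end of the fingers, on their centre line; the grasp point (between the pads) lies 19 mm behind it; z points along the fingers, y is the line along which they close (so a half turn about z gives the same grasp; the last joint's range is limited). The gripper opens to 94 mm and grips with 3 to 60 N. Pads are 16 mm wide; open, the fingers measure 119 mm over their backs; the gripper's body (75 mm by 177 mm) begins 78 mm behind the grasp point.
Start: joints at [-1.275, 0.3, 1.521, -0, 1.321, -0.067], TCP at [0.195, -0.514, 0.205] pointing down, gripper open.
Joint ranges: [-3.03, 3.03], [-0.79, 2.21], [0.23, 2.52], [-1.04, 4.18], [0, 3.07], [-2.55, 2.55]. Speed limits (rad/s): [2.22, 2.22, 2.57, 3.14, 3.14, 3.14].

## Interface

Orientations are given as a unit quaternion [w, x, y, z].
In Python, from plant import robot gives the robot as it stands.
- The arm moves only by the tool send_rows, never from a script. Its argument "moves" is a list of rows, each a list of 3 entries, a list of its own where there are three numbers: the shift along the tool's x, y, z as a fraction of full scale, then the turn about the tool's z as a fraction of full scale, then the opening, from 0 (shut) to 1 (fully open). In form: [[[dx, dy, dz], spin, jaw], ...]. A call has 1 to 20 rows; each row is the pose to reach, as a shift and turn from the pose commanded when the call began, along the tool's axes at that moment; what a row does not reach only later rows make up. Full scale, the value 1, is 200 mm for a shift and 90 degrees for a turn. A row lasts 1/8 s, in which the tool goes at most 62.5 mm and 10.7 degrees, less where a joint would pass 70% of its speed; a pose out of reach is approached as far as the arm can. A call with a number of a shift or a turn outside -1 to 1 is refused whole. A call with a gripper value outside its range is refused whole. The fingers move at their own pace and stop on an object; "force" is the grip in N (left out, the last holds). Time passes only in rows, so rows that repeat a pose let the fingers close. It gives the time, the measured TCP pose, the force, the opening and the grip force at its end, in the units of the state.
- robot.read_state(): the state, without advancing time (a new reading comes with each control period).
- robot.snapshot(name): name is "side" or "top" or "wrist"; returns the picture (384x512x3 uint8, red, green, blue); there is no depth.
- robot.get_calibration(name): a dict with "fov_y" (degrees; the focal length in pixels is half the picture's height over the tangent of half this angle, whatever the lens; pixels are square), "cx", "cy" (the principal point, pixels), "T" (4x4, takes a point from camera to world coordinates). Camera axes: x right, y down, z forward; pixel columns grow to the right and rows downward; lengths in m; the calibration is good to about 2 mm. A picture is of the moment at which its call begins: read the wrist's pose just before it. get_calibration takes no time and is no camera call; for the wrist camera it gives the pose at the moment of the call.
- robot.hand_in(): hands the job in; it is judged then, once.
The state is a dict: "t": time; "joints": joint angles; "qvel": joint speeds; "joint_efforts": joint torques, N m; "position": TCP position; "tool_rot": TCP orientation; "ft_force": force on the tool from outside, world axes, zero at the start; "moment": the same for the moment, N m; "width": finger opening in m; "grip_force": force on a finger pad.
Only numpy, scipy, OpenCV 4.12 (cv2) and the standard library are available. Lean on these libraries where they do the work, as an engineer would, in place of code of your own. Each camera call takes 0.05 s, during which the arm holds its last target. There are 200 camera calls.

## Working session

There is one attempt and no reset: what is moved stays moved. The work goes in short steps, Python scripts to look and compute and a tool call to move; the robot and the scene stay as the last step left them, time stands still between calls to the robot, and variables do not carry over. Pictures are saved under pics/ and viewed, at most 10 in all, crops included, and the job is handed in when it is done.

Besides the shell and the picture viewer there is one more tool, called after "Emit:" by a JSON object that holds its "name" and its "arguments", one argument or row to a line. send_rows: Moves the arm, as the interface text tells. Shift numbers are shares of 200 mm and turn numbers shares of 90 degrees, none past 1 either way. Its arguments: {"type":"object","properties":{"moves":{"type":"array","items":{"type":"array"}},"force":{"type":"number"}},"required":["moves"]}

```bash
mkdir -p pics; ls; python3 - <<'E'
from plant import robot
import cv2,numpy as np
for n in ["top","side"]:
    im=robot.snapshot(n); cv2.imwrite(f"pics/{n}0.png",cv2.resize(im[:,:,::-1],(800,600),interpolation=cv2.INTER_CUBIC))
    np.save(f"pics/{n}0.npy",im)
    c=robot.get_calibration(n); print(n,c['fov_y'],c['cx'],c['cy'],np.round(c['T'],3).tolist(), [k for k in c])
s=robot.read_state(); print(s['t'],s['position'],s['tool_rot'],s['width'])
E
```

```text
pics
top 43.1829287306227 250.91382873094372 194.30794444578652 [[0.025, -0.988, 0.15, 0.351], [-1.0, -0.024, 0.012, -0.012], [-0.009, -0.15, -0.989, 1.446], [0.0, 0.0, 0.0, 1.0]] ['fov_y', 'cx', 'cy', 'T']
side 42.94329326770152 255.58637166594448 191.9954545747012 [[0.999, -0.034, 0.041, 0.499], [-0.053, -0.722, 0.69, -0.977], [0.006, -0.691, -0.723, 1.097], [0.0, 0.0, 0.0, 1.0]] ['fov_y', 'cx', 'cy', 'T']
0.1 [ 0.19509965 -0.51397088  0.20493976] [-5.25564190e-04  9.83594623e-01  1.80392174e-01 -7.21409338e-05] 0.09395779348201666
```

View pics/top0.png

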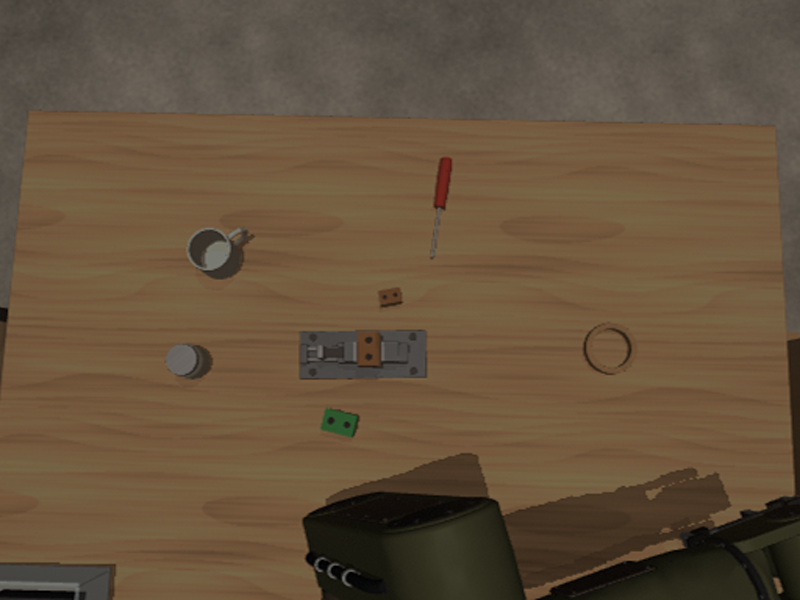

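View pics/side0.png

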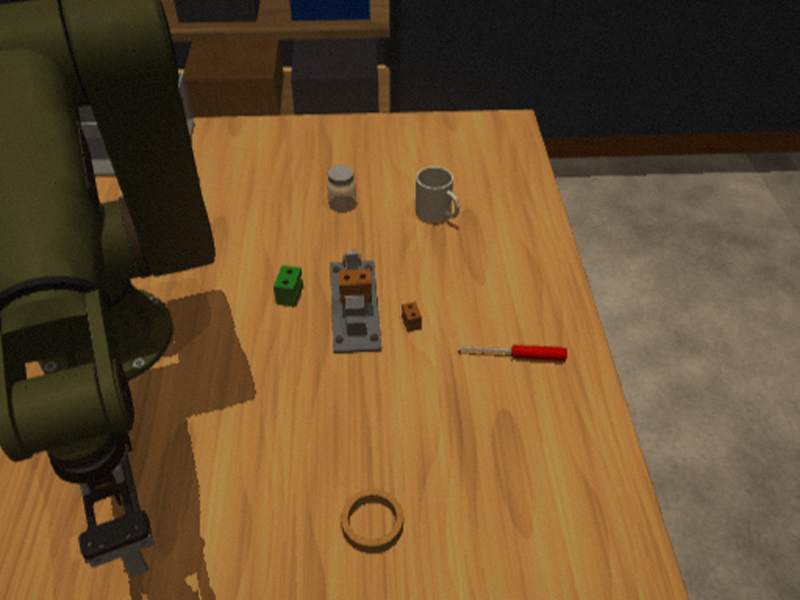

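Top view: the vise spans about (300–427, 330–380), its jaw toward image left (world +y). There are three block-like things: brown in the vise at (369,348), small brown at (390,297) and green at (340,422). Not being green and being the larger brown one, the block in the vise is the one meant. I'll confirm that in an enlarged crop.

```bash
python3 - <<'E'
import cv2,numpy as np
t=np.load("pics/top0.npy")[:,:,::-1]; s=np.load("pics/side0.npy")[:,:,::-1]
a=cv2.resize(t[175:250,185:285],(800,600),interpolation=cv2.INTER_CUBIC)   # x8
b=cv2.resize(s[155:230,185:285],(800,600),interpolation=cv2.INTER_CUBIC)
m=lambda i:cv2.convertScaleAbs(i,alpha=1.8)
cv2.imwrite("pics/ct.png",m(a));cv2.imwrite("pics/cs.png",m(b))
E
```

```text
(no output)
```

View pics/ct.png

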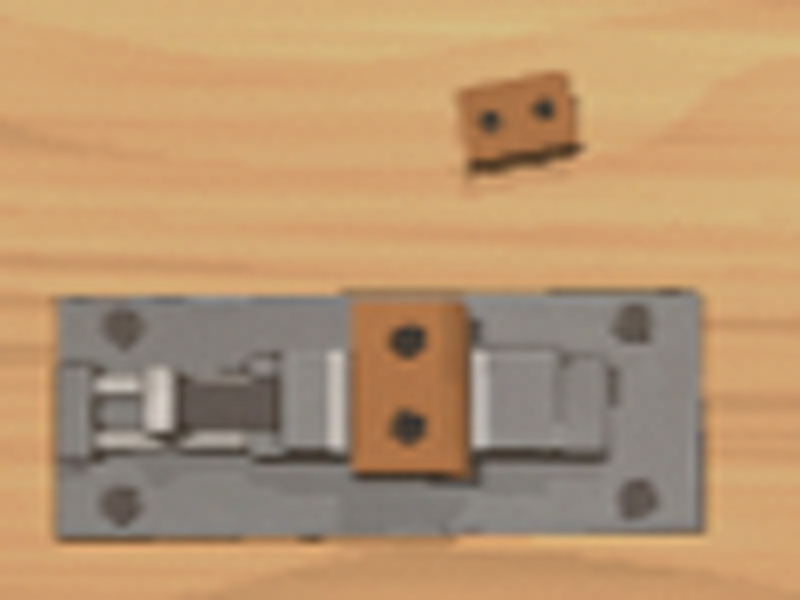

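View pics/cs.png

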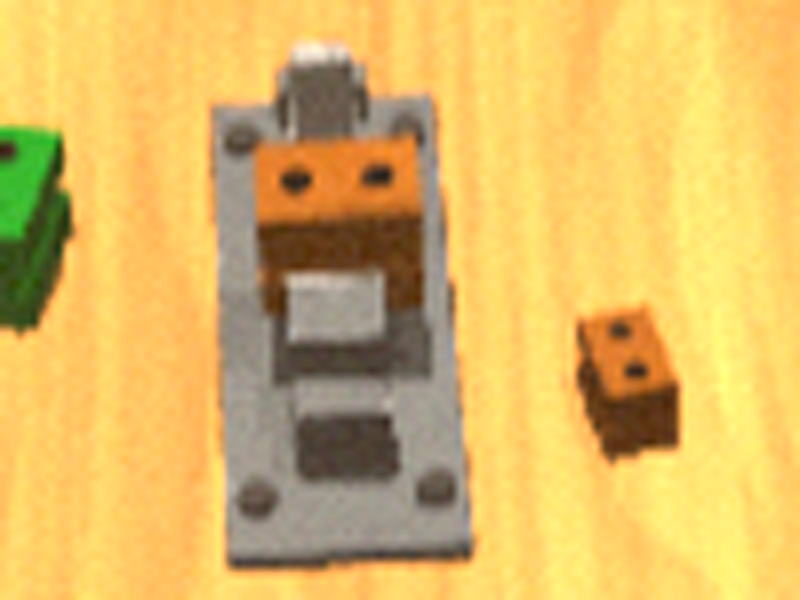

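The crops confirm it: the larger brown block with two holes sits in the vise, with hole centres at ct (408,340) and (408,427). The small brown one is about half its size. Next I'll triangulate.

```bash
cat > h.py <<'E'
import numpy as np
from plant import robot
def ray(n,p,c=None):
    c=c or robot.get_calibration(n); f=192/np.tan(np.radians(c['fov_y']/2)); T=np.array(c['T'])
    d=T[:3,:3]@np.array([(p[0]-c['cx'])/f,(p[1]-c['cy'])/f,1.]); return T[:3,3],d/np.linalg.norm(d)
def tri(rs):
    A=sum(np.eye(3)-np.outer(d,d) for o,d in rs); b=sum((np.eye(3)-np.outer(d,d))@o for o,d in rs)
    x=np.linalg.solve(A,b); return x,[np.linalg.norm(np.cross(x-o,d)) for o,d in rs]
def atz(r,z): o,d=r; return o+d*(z-o[2])/d[2]
T=lambda u,v:ray("top",(185+u/8-.5+.0625,175+v/8-.5+.0625))
S=lambda u,v:ray("side",(185+u/8-.5+.0625,155+v/8-.5+.0625))
E
python3 - <<'E'
from h import *
np.set_printoptions(precision=4,suppress=True)
for n,a,b in [("holeA",(408,340),(377,177)),("holeB",(408,427),(296,180)),("grip",(161,401),(321,52))]:
    print(n,*tri([T(*a),S(*b)]))
print("plate top view",[atz(T(*p),.01) for p in [(57,298),(57,540),(703,290),(703,533)]])
print("plate side",[atz(S(*p),.01) for p in [(212,108),(435,97),(228,553),(470,546)]])
print("blk top",[atz(T(*p),.095) for p in [(350,303),(350,474),(466,303),(468,474)]])
E
```

```text
holeA [0.4902 0.0456 0.0928] [np.float64(0.0004658159511264959), np.float64(0.0004658159511263529)]
holeB [0.4602 0.0447 0.0934] [np.float64(9.98768447052457e-07), np.float64(9.987684470674919e-07)]
grip [0.4691 0.1333 0.0749] [np.float64(0.0003574268425962839), np.float64(0.0003574268425963616)]
plate top view [array([0.5117, 0.1805, 0.01  ]), array([0.4219, 0.1765, 0.01  ]), array([ 0.5206, -0.0601,  0.01  ]), array([ 0.4305, -0.0617,  0.01  ])]
plate side [array([0.4233, 0.1727, 0.01  ]), array([0.5133, 0.175 , 0.01  ]), array([ 0.4313, -0.0618,  0.01  ]), array([ 0.519 , -0.0627,  0.01  ])]
blk top [array([0.503 , 0.0662, 0.095 ]), array([0.4432, 0.0643, 0.095 ]), array([0.504 , 0.0256, 0.095 ]), array([0.4442, 0.0232, 0.095 ])]
```

Emit:
{"name": "send_rows", "arguments": {
  "moves": [
    [[0.95,-0.99,0],-0.79,1],
    [[0.95,-0.99,0],-0.79,1],
    [[0.95,-0.99,0],-0.79,1],
    [[0.95,-0.99,0],-0.79,1],
    [[0.95,-0.99,0],-0.79,1],
    [[0.95,-0.99,0],-0.79,1],
    [[0.95,-0.99,0],-0.79,1],
    [[0.95,-0.99,0],-0.79,1]
  ]
}}

```text
t: 1.1
position: [0.3025, -0.2615, 0.2053]
tool_rot: [-0.0, 0.696, 0.718, 0.0]
ft_force: [0.5, 0.2, 0.0]
width: 0.094
grip_force: 0.0
```

Emit:
{"name": "send_rows", "arguments": {
  "moves": [
    [[1,0.45,0],0,1],
    [[1,0.45,0],0,1],
    [[1,0.45,0],0,1],
    [[1,0.45,0],0,1],
    [[1,0.45,0],0,1]
  ]
}}

```text
t: 1.72
position: [0.3862, -0.0574, 0.2053]
tool_rot: [-0.0, 0.695, 0.719, -0.0]
ft_force: [0.1, -0.2, -0.7]
width: 0.0941
grip_force: 0.0
```

Emit:
{"name": "send_rows", "arguments": {
  "moves": [
    [[0.6,0.45,0],0,1],
    [[0.6,0.45,0],0,1],
    [[0.6,0.45,0],0,1],
    [[0.6,0.45,0],0,1],
    [[0.6,0.45,0],0,1]
  ]
}}

```text
t: 2.35
position: [0.4715, 0.0629, 0.2053]
tool_rot: [-0.0, 0.696, 0.718, -0.0]
ft_force: [-0.3, 0.0, 0.2]
width: 0.0938
grip_force: 0.0
```

```bash
cat >> h.py <<'E'
from scipy.spatial.transform import Rotation as R
def st():
    s=robot.read_state(); w,x,y,z=s['tool_rot']; M=R.from_quat([x,y,z,w]).as_matrix(); return s,np.array(s['position']),M
def rel(world):
    "world point -> tool shift in full-scale fractions"
    s,p,M=st(); return M.T@(np.array(world)-p)/.2
E
python3 - <<'E'
from h import *
import cv2
np.set_printoptions(precision=4,suppress=True)
s,p,M=st(); print(s['t'],p,M,s['joints'])
im=robot.snapshot("wrist"); np.save("pics/w1.npy",im); c=robot.get_calibration("wrist"); np.save("pics/w1c.npy",c,allow_pickle=True)
print(np.array(c['T']),c['fov_y'],c['cx'],c['cy'])
cv2.imwrite("pics/w1.png",cv2.resize(cv2.convertScaleAbs(im[:,:,::-1],alpha=1.5),(768,576),interpolation=cv2.INTER_CUBIC))
E
```

```text
2.35 [0.4715 0.0629 0.2053] [[-0.0309  0.9995 -0.0004]
 [ 0.9995  0.0309 -0.0002]
 [-0.0002 -0.0004 -1.    ]] [ 0.0556  0.134   1.7232 -0.0002  1.2849  0.0247]
[[ 0.9995  0.0292  0.0081  0.4699]
 [ 0.0303 -0.9593 -0.2808  0.145 ]
 [-0.0004  0.2809 -0.9597  0.384 ]
 [ 0.      0.      0.      1.    ]] 64.5330987041653 254.77874528269805 193.56047707154406
```

View pics/w1.png

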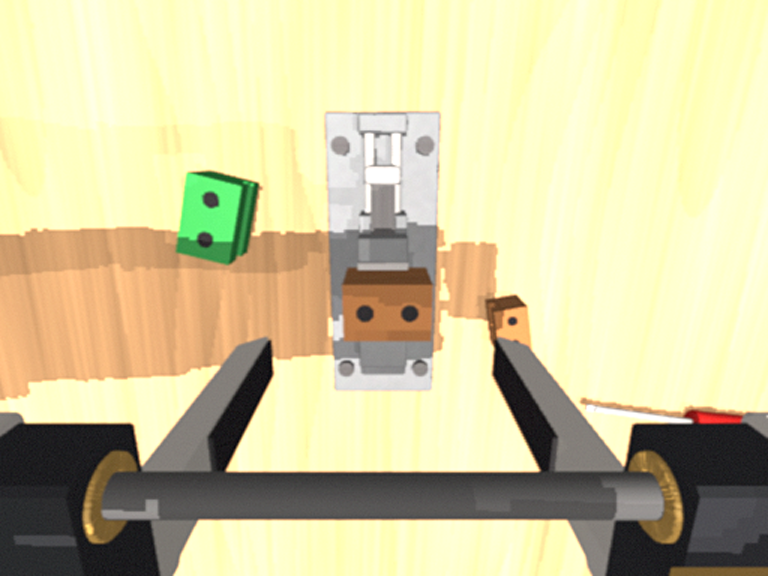

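Wrist view: the block top's corners are about (343,283)–(432,342), with holes at (365,314) and (410,314). The grip-plate top is at (382,174), and the base corners are (326,113), (439,113), (335,390) and (432,390).

```bash
python3 - <<'E'
from h import *
np.set_printoptions(precision=4,suppress=True)
c=np.load("pics/w1c.npy",allow_pickle=True).item()
W=lambda u,v:ray("w",(u/1.5-.17,v/1.5-.17),c)
for n,a,b,w in [("A",(408,340),(377,177),(410,314)),("B",(408,427),(296,180),(365,314)),("grip",(161,401),(321,52),(382,174))]:
    print(n,*tri([T(*a),S(*b),W(*w)]),tri([T(*a),W(*w)])[0],atz(W(*w),.077 if n=="grip" else .095))
print("plate",[atz(W(*p),.01) for p in [(326,113),(439,113),(335,390),(432,390)]])
print("blk",[atz(W(*p),.095) for p in [(343,283),(432,283),(342,340),(432,341)]])
print("jaw top edges", [atz(W(*p),.067) for p in [(358,263),(409,263)]])
E
```

```text
A [0.4906 0.0448 0.0939] [np.float64(0.000738112960164707), np.float64(0.0008643150406016506), np.float64(0.000934177562974949)] [0.4907 0.0454 0.0971] [0.4913 0.0447 0.095 ]
B [0.4605 0.044  0.0943] [np.float64(0.0007254643220513311), np.float64(0.00033999392629552186), np.float64(0.0008158910201839813)] [0.4605 0.0444 0.0963] [0.4611 0.0437 0.095 ]
grip [0.4693 0.1339 0.0742] [np.float64(0.0007659044674064642), np.float64(0.00018023652533065697), np.float64(0.0006247182281490728)] [0.4696 0.1341 0.0661] [0.4698 0.1344 0.077 ]
plate [array([0.4255, 0.1761, 0.01  ]), array([0.5121, 0.1787, 0.01  ]), array([ 0.4326, -0.0602,  0.01  ]), array([ 0.5211, -0.0575,  0.01  ])]
blk [array([0.4463, 0.0648, 0.095 ]), array([0.5047, 0.0666, 0.095 ]), array([0.4458, 0.0245, 0.095 ]), array([0.5072, 0.0256, 0.095 ])]
jaw top edges [array([0.4546, 0.0722, 0.067 ]), array([0.4908, 0.0733, 0.067 ])]
```

Emit:
{"name": "send_rows", "arguments": {
  "moves": [
    [[0.355,0,0.1],0,1],
    [[0.355,0,0.3],0,0.7],
    [[0.355,0,0.6],0,0.6],
    [[0.355,0,0.8],0,0.6],
    [[0.355,0,0.8],0,0.6],
    [[0.355,0,0.8],0,0],
    [[0.355,0,0.8],0,0],
    [[0.355,0,0.8],0,0],
    [[0.355,0,0.8],0,0],
    [[0.355,0,0.8],0,0]
  ],
  "force": 40
}}

```text
t: 3.65
position: [0.4692, 0.1351, 0.0462]
tool_rot: [-0.0, 0.695, 0.719, -0.0]
ft_force: [-6.6, -1.3, 11.1]
width: 0.0235
grip_force: 40.0
```

Emit:
{"name": "send_rows", "arguments": {
  "moves": [
    [[0.03,0,0],0,0],
    [[0.06,0,0],0,0],
    [[0.09,0,0],0,0],
    [[0.12,0,0],0,0],
    [[0.145,0,0],0,0],
    [[0.145,0,0],0,0],
    [[0.145,0,0],0,0]
  ]
}}

```text
t: 4.53
position: [0.4682, 0.1642, 0.0462]
tool_rot: [-0.0, 0.695, 0.719, -0.0]
ft_force: [-6.9, -0.9, 10.4]
width: 0.0237
grip_force: 40.0
```

Emit:
{"name": "send_rows", "arguments": {
  "moves": [
    [[0,0,0],0,0.6],
    [[0,0,0],0,0.6],
    [[0,0,-0.2],0,1],
    [[0,0,-0.4],0,1],
    [[-0.3,0.02,-0.4],0,1],
    [[-0.569,0.02,-0.4],0,1],
    [[-0.569,0.02,-0.4],0,1],
    [[-0.569,0.02,-0.2],0,1],
    [[-0.569,0.02,0],0,1],
    [[-0.569,0.02,0.01],0,1],
    [[-0.569,0.02,0.01],0,1]
  ]
}}

```text
t: 5.9
position: [0.477, 0.0509, 0.0446]
tool_rot: [0.0, 0.695, 0.719, 0.0]
ft_force: [-0.4, 0.8, -0.2]
width: 0.0939
grip_force: 0.0
```

```bash
python3 - <<'E'
from h import *
import cv2
np.set_printoptions(precision=4,suppress=True)
s,p,M=st(); print(s['t'],p,M[:,1],s['ft_force'])
im=robot.snapshot("wrist"); np.save("pics/w2.npy",im); c=robot.get_calibration("wrist"); np.save("pics/w2c.npy",c,allow_pickle=True)
cv2.imwrite("pics/w2.png",cv2.resize(cv2.convertScaleAbs(im[:,:,::-1],alpha=1.5),(768,576),interpolation=cv2.INTER_CUBIC))
E
```

```text
5.9 [0.477  0.0509 0.0446] [0.9994 0.0335 0.0011] [-0.4028  0.7804 -0.24  ]
```

View pics/w2.png

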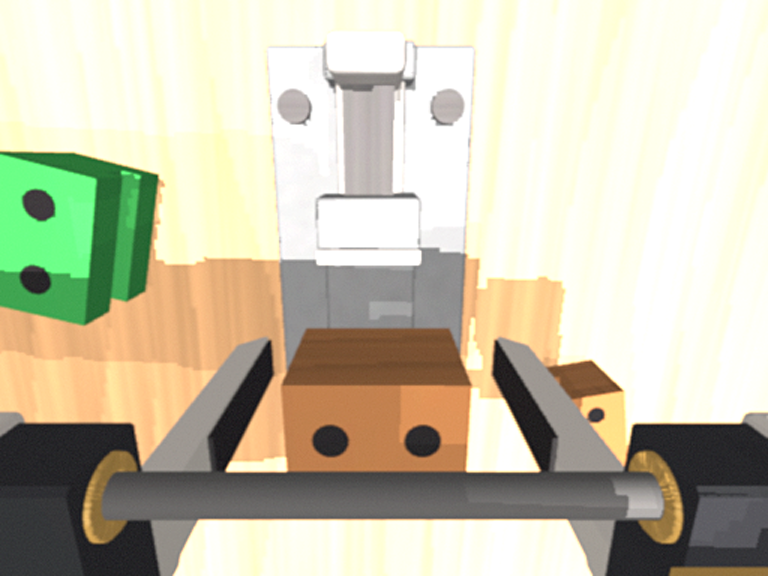

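Wrist view: the block's far top edge runs (285,384)–(470,384). The jaw top has corners (316,197), (421,197), (316,262) and (421,262). Both sit a little left of the gripper's centre.

```bash
python3 - <<'E'
from h import *
np.set_printoptions(precision=4,suppress=True)
c=np.load("pics/w2c.npy",allow_pickle=True).item()
W=lambda u,v:ray("w",(u/1.5-.17,v/1.5-.17),c)
print([atz(W(*p),.095)[:2] for p in [(285,384),(469,384),(330,440),(423,440)]])
print([atz(W(*p),.067)[:2] for p in [(316,197),(421,197),(316,262),(421,262)]])
print([atz(W(*p),.01)[:2] for p in [(268,47),(473,47),(282,262),(466,252)]])
E
```

```text
[array([0.4471, 0.0641]), array([0.5045, 0.0659]), array([0.4611, 0.0444]), array([0.4913, 0.0453])]
[array([0.4533, 0.1193]), array([0.4887, 0.1205]), array([0.4531, 0.0969]), array([0.4899, 0.0981])]
[array([0.4257, 0.1759]), array([0.5121, 0.1788]), array([0.4289, 0.0833]), array([0.5165, 0.091 ])]
```

Emit:
{"name": "send_rows", "arguments": {
  "moves": [
    [[0,-0.005,0.007],0,0.75],
    [[0,-0.005,0.007],0,0],
    [[0,-0.005,0.007],0,0],
    [[0,-0.005,0.007],0,0],
    [[0,-0.005,0.007],0,0]
  ],
  "force": 20
}}

```text
t: 6.58
position: [0.4754, 0.0504, 0.0422]
tool_rot: [0.0, 0.695, 0.719, 0.0]
ft_force: [-1.2, -0.4, 3.5]
width: 0.06
grip_force: 20.0
```

Emit:
{"name": "send_rows", "arguments": {
  "moves": [
    [[0,0,-0.03],0,0],
    [[0,0,-0.1],0,0],
    [[0,0,-0.17],0,0],
    [[0,0,-0.17],0,0],
    [[0,0,-0.17],0,0]
  ]
}}

```text
t: 7.2
position: [0.4753, 0.0504, 0.076]
tool_rot: [0.0, 0.695, 0.719, 0.0]
ft_force: [-0.3, -0.5, -0.7]
width: 0.0597
grip_force: 20.0
```

```bash
python3 - <<'E'
from h import *
import cv2
np.set_printoptions(precision=4,suppress=True)
s,p,M=st(); print(s['t'],p,M[:,1],s['ft_force'])
a=robot.snapshot("wrist"); b=robot.snapshot("side")
np.save("pics/w3.npy",a); c=robot.get_calibration("wrist"); np.save("pics/w3c.npy",c,allow_pickle=True)
e=lambda i:cv2.convertScaleAbs(i[:,:,::-1],alpha=1.5)
b=cv2.resize(e(b)[130:230,170:300],(520,400),interpolation=cv2.INTER_CUBIC)
a=cv2.resize(e(a)[200:340,150:340],(520,383),interpolation=cv2.INTER_CUBIC)
o=np.vstack([a,b]); cv2.imwrite("pics/w3.png",cv2.resize(o,(398,600)) if 0 else np.hstack([cv2.resize(a,(400,295)),cv2.resize(b,(384,295))]))
E
```

```text
7.2 [0.4753 0.0504 0.076 ] [0.9995 0.0329 0.    ] [-0.339  -0.4748 -0.686 ]
```

View pics/w3.png

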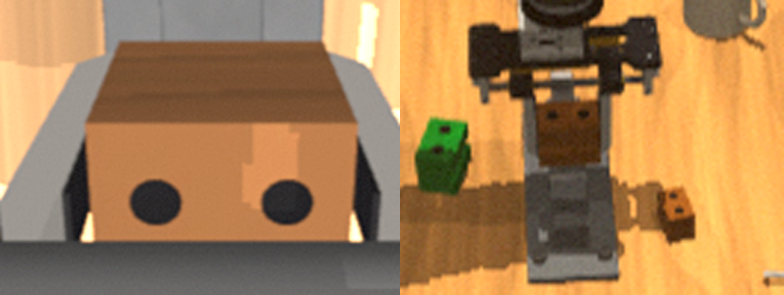

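Emit:
{"name": "send_rows", "arguments": {
  "moves": [
    [[-0.015,-0.005,0],0,0],
    [[-0.0355,-0.0125,0],0,0],
    [[-0.0355,-0.0125,0.03],0,0],
    [[-0.0355,-0.0125,0.05],0,0],
    [[-0.0355,-0.0125,0.065],0,0],
    [[-0.0355,-0.0125,0.08],0,0],
    [[-0.0355,-0.0125,0.08],0,0]
  ],
  "force": 10
}}

```text
t: 8.18
position: [0.4731, 0.0435, 0.0601]
tool_rot: [-0.0, 0.695, 0.719, 0.0]
ft_force: [-1.8, 0.7, 2.7]
width: 0.0602
grip_force: 10.0
```

```bash
cat > look.py <<'E'
from h import *
import cv2,sys
n=sys.argv[1]
s,p,M=st(); print(s['t'],p,s['ft_force'],s['width'])
a=robot.snapshot("wrist"); b=robot.snapshot("side")
np.save(f"pics/{n}.npy",a); c=robot.get_calibration("wrist"); np.save(f"pics/{n}c.npy",c,allow_pickle=True)
e=lambda i:cv2.convertScaleAbs(i[:,:,::-1],alpha=1.5)
b=cv2.resize(e(b)[130:210,190:290],(375,300),interpolation=cv2.INTER_CUBIC)
a=cv2.resize(e(a)[180:340,150:340],(356,300),interpolation=cv2.INTER_CUBIC)
cv2.imwrite(f"pics/{n}.png",np.hstack([a,b]))
E
python3 look.py w4
```

```text
8.175 [0.47305923 0.04349866 0.06008721] [-1.75894541  0.72604608  2.70444855] 0.06024351143578925
```

View pics/w4.png

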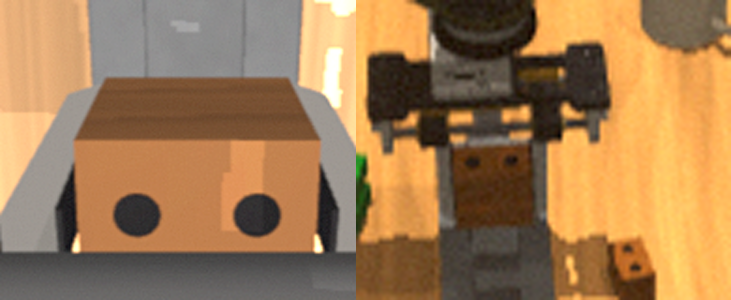

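Block is starting to tilt on the fixed jaw's edge (holes at (137,214) and (257,214), its top edge has moved). I'll keep lowering and track the roll numerically from the holes.

Emit:
{"name": "send_rows", "arguments": {
  "moves": [
    [[0,0,0.015],0,0],
    [[0,0,0.03],0,0],
    [[0,0,0.045],0,0],
    [[0,0,0.05],0,0],
    [[0,0,0.05],0,0]
  ]
}}

```text
t: 8.9
position: [0.4732, 0.0435, 0.0503]
tool_rot: [-0.0, 0.695, 0.719, 0.0]
ft_force: [-3.1, 3.7, 7.6]
width: 0.0602
grip_force: 10.0
```

```bash
cat > ang.py <<'E'
from h import *
import cv2,sys
from scipy.optimize import minimize_scalar
np.set_printoptions(precision=4,suppress=True)
n=sys.argv[1]
s,p,M=st(); print(s['t'],p,np.array(s['ft_force']),s['width'])
c=robot.get_calibration("wrist")
im=robot.snapshot("wrist"); np.save(f"pics/{n}.npy",im); np.save(f"pics/{n}c.npy",c,allow_pickle=True)
cv2.imwrite(f"pics/{n}.png",cv2.resize(cv2.convertScaleAbs(im[:,:,::-1],alpha=1.5),(768,576)))
g=im.max(2); roi=g[150:312,175:335]
_,lab,stt,cen=cv2.connectedComponentsWithStats((roi<45).astype(np.uint8))
P=p+M[:,2]*-.019
for i in range(1,len(stt)):
    x,y,w,h,A=stt[i]
    if A>60 and 8<w<50: 
        px=cen[i]+[175,150]; o,d=ray("w",px,c)
        def f(t):
            q=P+M[:,0]*(-.0057*np.cos(t)+.0338*np.sin(t))-M[:,2]*(.0338*np.cos(t)+.0057*np.sin(t))
            k=(M[:,0]*np.cross(M[:,1],0).sum() if 0 else None)
            a=[(M.T@(o-P))[j] for j in (0,2)]; b=[(M.T@d)[j] for j in (0,2)]; r=[(M.T@(q-P))[j] for j in (0,2)]
            return ((b[0]*(r[1]-a[1])-b[1]*(r[0]-a[0]))/np.hypot(*b))**2
        ts=np.radians(np.arange(-20,121)); v=[f(t) for t in ts]; k=int(np.argmin(v))
        print(px,(w,h,A),"theta",np.degrees(ts[k]),"resid mm",1e3*v[k]**.5)
E
python3 ang.py w5
```

```text
8.9 [0.4732 0.0435 0.0503] [-3.1441  3.7484  7.6036] 0.06022860247621978
[220.7201 289.6709] (np.int32(25), np.int32(24), np.int32(468)) theta 6.000000000000001 resid mm 0.19840514648219873
[290.1961 289.9061] (np.int32(25), np.int32(24), np.int32(362)) theta 6.000000000000001 resid mm 0.08462156393004693
```

View pics/w5.png

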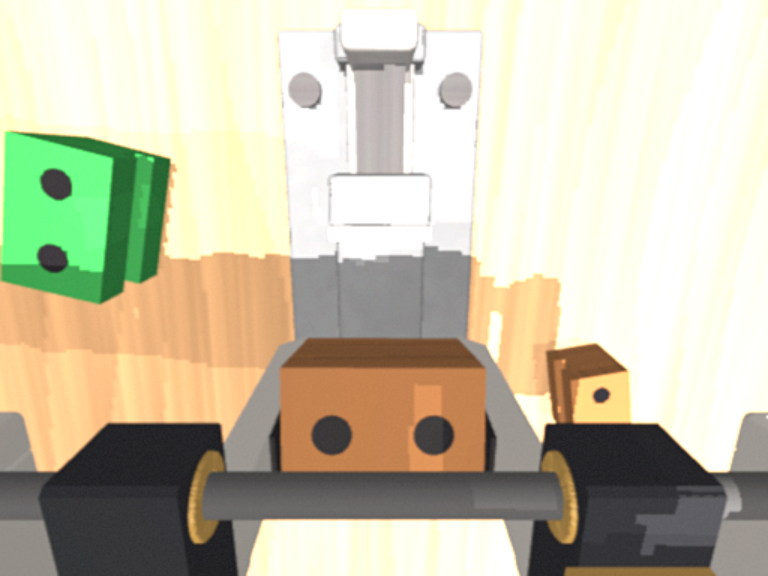

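```bash
cat > pose.py <<'E'
from h import *
import cv2
from scipy.optimize import least_squares
def pose(n,pts,M,P):
    """pts: list of (u768,v768, block x,y,z mm) -> roll deg, block centre offset (tool x,-z) from P, x offset"""
    c=np.load(f"pics/{n}c.npy",allow_pickle=True).item(); T=np.array(c['T']); f=192/np.tan(np.radians(c['fov_y']/2))
    up=-M[:,2]
    def res(q):
        t,y,z,x=q; out=[]
        for u,v,bx,by,bz in pts:
            by,bz=by,bz-25; Y=by*np.cos(t)+bz*np.sin(t)+y; Z=-by*np.sin(t)+bz*np.cos(t)+z
            w=P+1e-3*(M[:,1]*(bx+x)+M[:,0]*Y+up*Z); k=T[:3,:3].T@(w-T[:3,3])
            out+=[f*k[0]/k[2]+c['cx']-(u/1.5-.17),f*k[1]/k[2]+c['cy']-(v/1.5-.17)]
        return out
    best=min((least_squares(res,[t,0,0,0]) for t in (0,.8,1.6)),key=lambda r:r.cost)
    t,y,z,x=best.x
    print("theta %.1f centre rel P: y %.1f z %.1f x %.1f  rms px %.2f"%(np.degrees(t),y,z,x,(best.fun**2).mean()**.5))
    pb=[-(y*np.cos(t)-z*np.sin(t)), 25-(y*np.sin(t)+z*np.cos(t))]; print("P in block y,z:",np.round(pb,1), "centre world",P+1e-3*(M[:,1]*x+M[:,0]*y+up*z))
E
python3 - <<'E'
from pose import *
s,p,M=st(); P=p-.019*M[:,2]
pose("w5",[(281,368,-30,20,50),(485,368,30,20,50),(303,340,-30,20,0),(463,339,30,20,0),(332,435,-15,0,50),(434,435,15,0,50)],M,P)
pose("w5",[(281,368,-30,20,50),(485,368,30,20,50),(332,435,-15,0,50),(434,435,15,0,50)],M,P)
E
```

```text
theta 13.0 centre rel P: y -1.3 z 19.5 x 1.0  rms px 1.39
P in block y,z: [5.7 6.3] centre world [0.47418576 0.04218969 0.08880529]
theta 14.1 centre rel P: y -2.8 z 17.8 x 1.0  rms px 0.10
P in block y,z: [7.  8.4] centre world [0.47422593 0.04073467 0.0871832 ]
```

The block has slipped upward in the long pads more than it rolled (about 13° roll). I'll set it back on the bed and regrip it with just the fingertips near its top, which resists turning less. Then I'll roll it over its edge on the open bench.

Emit:
{"name": "send_rows", "arguments": {
  "moves": [
    [[0,0,-0.05],0,0],
    [[0.03,0,-0.05],0,0],
    [[0.06,0,-0.05],0,0],
    [[0.06,0,0],0,0],
    [[0.06,0,0.04],0,0],
    [[0.06,0,0.06],0,0],
    [[0.06,0,0.075],0,0],
    [[0.06,0,0.075],0,0]
  ]
}}

```text
t: 9.95
position: [0.4727, 0.0551, 0.035]
tool_rot: [0.0, 0.695, 0.719, -0.0]
ft_force: [-0.8, 0.1, 0.4]
width: 0.0601
grip_force: 10.0
```

Emit:
{"name": "send_rows", "arguments": {
  "moves": [
    [[0,0,0],0,0.67],
    [[0,0,0],0,0.72],
    [[0,0,0],0,0.8],
    [[0,0,0],0,1],
    [[0,0,-0.1],0,1],
    [[0,0,-0.2],0,1],
    [[0,0,-0.25],0,1],
    [[0,0,-0.25],0,1]
  ]
}}

```text
t: 10.95
position: [0.4729, 0.0552, 0.0853]
tool_rot: [0.0, 0.695, 0.719, 0.0]
ft_force: [0.2, 0.9, -0.5]
width: 0.0937
grip_force: 0.0
```

```bash
python3 ang.py w6; python3 - <<'E'
from h import *
import cv2
im=np.load("pics/w6.npy"); r,g,b=[im[:,:,i].astype(int) for i in range(3)]
# brown mask extents by row inside the finger gap
hs=cv2.cvtColor(im,cv2.COLOR_RGB2HSV); print(im[285,250:260:5],hs[285,250],hs[250,250])
for v in range(200,316,5):
    m=(hs[v,:,1]>110)&(hs[v,:,0]<20)&(im[v,:,0]<190); u=np.where(m[170:340])[0]+170
    print(v,(u.min(),u.max(),len(u)) if len(u) else None, im[v,255])
E
```

```text
10.95 [0.4729 0.0552 0.0853] [ 0.207   0.8554 -0.5327] 0.09365678134225003
[230.0963 255.4587] (np.int32(17), np.int32(16), np.int32(218)) theta 34.0 resid mm 0.2763379751451519
[278.7731 255.5648] (np.int32(17), np.int32(16), np.int32(216)) theta 34.0 resid mm 0.22274144548597166
[[110 108 107]
 [108 108 107]] [ 10   7 110] [ 13 153 130]
200 (np.int64(170), np.int64(338), 57) [89 76 69]
205 (np.int64(170), np.int64(338), 140) [75 50 31]
210 (np.int64(170), np.int64(337), 143) [79 53 32]
215 (np.int64(170), np.int64(336), 143) [77 51 33]
220 (np.int64(170), np.int64(335), 145) [79 53 34]
225 (np.int64(170), np.int64(339), 141) [107  71  43]
230 (np.int64(181), np.int64(329), 137) [148  98  61]
235 (np.int64(181), np.int64(328), 143) [147  97  60]
240 (np.int64(181), np.int64(328), 135) [147  96  59]
245 (np.int64(182), np.int64(328), 127) [147  97  60]
250 (np.int64(181), np.int64(328), 96) [132  88  54]
255 (np.int64(179), np.int64(331), 89) [127  82  49]
260 (np.int64(177), np.int64(333), 96) [127  83  52]
265 (np.int64(174), np.int64(336), 131) [127  85  52]
270 (np.int64(171), np.int64(339), 134) [128  85  53]
275 (np.int64(170), np.int64(302), 132) [130  87  53]
280 (np.int64(170), np.int64(301), 119) [130  86  53]
285 None [108 108 107]
290 None [107 107 105]
295 None [107 107 107]
300 None [106 106 105]
305 None [116 115 114]
310 None [171 170 170]
315 None [65 56 50]
```

```bash
python3 - <<'E'
from h import *
np.set_printoptions(precision=4,suppress=True)
c=np.load("pics/w6c.npy",allow_pickle=True).item()
W=lambda u,v:ray("w",(u,v),c)
print([atz(W(*q),.095) for q in [(230.1,255.5),(278.8,255.6),(255,225.5),(255,283)]])
s,p,M=st(); print(M[:,1], rel([.473,-.17,.12]))
E
```

```text
[array([0.4587, 0.0478, 0.095 ]), array([0.4887, 0.0487, 0.095 ]), array([0.4734, 0.0681, 0.095 ]), array([0.4747, 0.0291, 0.095 ])]
[ 0.9995  0.033  -0.0001] [-1.1255 -0.0351 -0.1763]
```

Emit:
{"name": "send_rows", "arguments": {
  "moves": [
    [[0.015,0.003,0],0,0.7],
    [[0.015,0.003,0],0,0],
    [[0.015,0.003,0],0,0],
    [[0.015,0.003,0],0,0],
    [[0.015,0.003,0],0,0],
    [[0.015,0.003,-0.05],0,0],
    [[0.015,0.003,-0.15],0,0],
    [[0.015,0.003,-0.25],0,0],
    [[0.015,0.003,-0.25],0,0]
  ],
  "force": 25
}}

```text
t: 12.12
position: [0.4739, 0.0583, 0.1366]
tool_rot: [0.001, 0.695, 0.719, 0.001]
ft_force: [0.0, -0.5, -0.1]
width: 0.0597
grip_force: 25.0
```

```bash
python3 ang.py w7
```

```text
12.125 [0.4739 0.0583 0.1366] [ 0.0186 -0.4875 -0.1282] 0.0596549362434121
[192.7145 276.0465] (np.int32(26), np.int32(79), np.int32(795)) theta 18.0 resid mm 0.145351623650047
[316.8353 275.9869] (np.int32(25), np.int32(78), np.int32(765)) theta 18.0 resid mm 0.15339860310787434
[230.3897 260.1643] (np.int32(18), np.int32(16), np.int32(213)) theta 31.0 resid mm 0.14144704326197133
[278.9296 260.1831] (np.int32(17), np.int32(16), np.int32(213)) theta 31.0 resid mm 0.15792734022607507
```

Emit:
{"name": "send_rows", "arguments": {
  "moves": [
    [[-0.25,0,0],0,0],
    [[-0.5,0,0],0,0],
    [[-0.75,0,0],0,0],
    [[-1,0,0],0,0],
    [[-1,0,0],0,0]
  ]
}}

```text
t: 12.8
position: [0.4792, -0.144, 0.134]
tool_rot: [-0.001, 0.697, 0.717, -0.0]
ft_force: [0.2, 1.3, -1.4]
width: 0.0596
grip_force: 25.0
```

Emit:
{"name": "send_rows", "arguments": {
  "moves": [
    [[-0.14,0,0.15],0,0],
    [[-0.14,0,0.3],0,0],
    [[-0.14,0,0.42],0,0],
    [[-0.14,0,0.465],0,0],
    [[-0.14,0,0.475],0,0],
    [[-0.14,0,0.475],0,0]
  ]
}}

```text
t: 13.55
position: [0.4811, -0.1695, 0.0406]
tool_rot: [0.0, 0.695, 0.719, 0.0]
ft_force: [-0.5, 0.0, -0.9]
width: 0.0598
grip_force: 25.0
```

Emit:
{"name": "send_rows", "arguments": {
  "moves": [
    [[0,0,0.005],0,0],
    [[0.02,0,0.004],0,0],
    [[0.04,0,0.003],0,0],
    [[0.06,0,0.004],0,0],
    [[0.08,0,0.006],0,0],
    [[0.1,0,0.01],0,0],
    [[0.119,0,0.0145],0,0],
    [[0.138,0,0.022],0,0],
    [[0.1565,0,0.03],0,0],
    [[0.1565,0,0.03],0,0]
  ],
  "force": 10
}}

```text
t: 14.8
position: [0.4799, -0.1379, 0.0344]
tool_rot: [0.0, 0.695, 0.719, 0.0]
ft_force: [0.5, 0.5, 5.2]
width: 0.06
grip_force: 10.0
```

```bash
python3 ang.py w8; python3 - <<'E'
from h import *
im=np.load("pics/w8.npy")
print([(v,im[v,255].tolist()) for v in range(180,316,6)])
E
```

```text
14.8 [ 0.4799 -0.1379  0.0344] [0.4587 0.5083 5.183 ] 0.0600122823546767
[192.3008 276.3779] (np.int32(27), np.int32(84), np.int32(778)) theta 18.0 resid mm 0.02467866114971862
[317.186  276.1728] (np.int32(27), np.int32(84), np.int32(758)) theta 18.0 resid mm 0.10258337988497189
[229.3519 266.9148] (np.int32(18), np.int32(19), np.int32(270)) theta 26.0 resid mm 0.2399328753282605
[280.2575 266.9813] (np.int32(18), np.int32(19), np.int32(268)) theta 26.0 resid mm 0.27637794428862594
[(180, [147, 112, 77]), (186, [146, 111, 77]), (192, [147, 111, 78]), (198, [146, 110, 77]), (204, [147, 110, 78]), (210, [146, 111, 77]), (216, [145, 110, 76]), (222, [145, 110, 77]), (228, [145, 111, 77]), (234, [140, 93, 57]), (240, [141, 94, 57]), (246, [142, 93, 58]), (252, [141, 93, 57]), (258, [123, 82, 51]), (264, [125, 83, 52]), (270, [125, 84, 52]), (276, [126, 85, 52]), (282, [126, 85, 53]), (288, [135, 90, 55]), (294, [129, 86, 52]), (300, [127, 82, 51]), (306, [168, 127, 88]), (312, [198, 148, 102])]
```

```bash
python3 - <<'E'
from pose import *
im=np.load("pics/w8.npy").astype(int)
print([(v,im[v,255].tolist()) for v in list(range(228,235))+list(range(298,308))])
s,p,M=st(); P=p-.0047*M[:,2]*1
k=lambda u,v:(u*1.5+.25,v*1.5+.25)
pose("w8",[(*k(229.35,266.9),-15,0,50),(*k(280.26,267),15,0,50),(*k(254.8,231),0,20,50),(*k(254.8,303.5),0,-20,50)],M,P)
E
```

```text
[(228, [145, 111, 77]), (229, [147, 111, 78]), (230, [145, 110, 76]), (231, [146, 112, 78]), (232, [145, 109, 76]), (233, [140, 98, 62]), (234, [140, 93, 57]), (298, [129, 85, 53]), (299, [128, 85, 51]), (300, [127, 82, 51]), (301, [130, 86, 53]), (302, [141, 99, 65]), (303, [164, 124, 86]), (304, [168, 127, 89]), (305, [169, 128, 90]), (306, [168, 127, 88]), (307, [170, 129, 90])]
theta 27.0 centre rel P: y -18.6 z -4.4 x 0.8  rms px 0.44
P in block y,z: [14.6 37.4] centre world [ 0.4813027  -0.15648209  0.03467108]
```

Emit:
{"name": "send_rows", "arguments": {
  "moves": [
    [[0.02,0,0.01],0,0],
    [[0.038,0,0.019],0,0],
    [[0.052,0,0.028],0,0],
    [[0.065,0,0.038],0,0],
    [[0.078,0,0.05],0,0],
    [[0.09,0,0.062],0,0],
    [[0.1,0,0.076],0,0],
    [[0.11,0,0.09],0,0],
    [[0.12,0,0.1],0,0],
    [[0.12,0,0.1],0,0]
  ]
}}

```text
t: 16.1
position: [0.4786, -0.1142, 0.0137]
tool_rot: [-0.0, 0.695, 0.719, -0.0]
ft_force: [0.1, 0.2, 0.1]
width: 0.0599
grip_force: 10.0
```

```bash
python3 ang.py w9; python3 - <<'E'
from h import *
im=np.load("pics/w9.npy")
print([(v,im[v,255].tolist()) for v in range(160,316,4)])
E
```

```text
16.1 [ 0.4786 -0.1142  0.0137] [0.1078 0.208  0.1149] 0.05986552325651072
[191.6599 277.4163] (np.int32(27), np.int32(84), np.int32(735)) theta 17.0 resid mm 0.07658184673488852
[317.9376 277.5262] (np.int32(27), np.int32(84), np.int32(705)) theta 17.0 resid mm 0.009950032810107687
[227.7757 261.25  ] (np.int32(20), np.int32(17), np.int32(272)) theta 29.999999999999996 resid mm 0.04174040120628201
[281.6324 261.1471] (np.int32(20), np.int32(17), np.int32(272)) theta 29.999999999999996 resid mm 0.0026839316813048243
[(160, [249, 214, 148]), (164, [203, 151, 105]), (168, [171, 130, 90]), (172, [152, 117, 82]), (176, [151, 115, 81]), (180, [151, 114, 79]), (184, [151, 115, 80]), (188, [153, 116, 82]), (192, [152, 115, 80]), (196, [161, 121, 85]), (200, [173, 130, 91]), (204, [173, 130, 90]), (208, [172, 131, 90]), (212, [173, 132, 92]), (216, [155, 118, 82]), (220, [150, 114, 80]), (224, [151, 115, 81]), (228, [150, 114, 80]), (232, [150, 113, 79]), (236, [105, 68, 43]), (240, [107, 71, 44]), (244, [107, 70, 45]), (248, [106, 69, 42]), (252, [106, 69, 44]), (256, [107, 70, 44]), (260, [107, 69, 43]), (264, [107, 70, 44]), (268, [101, 67, 43]), (272, [100, 66, 39]), (276, [100, 67, 41]), (280, [98, 64, 41]), (284, [89, 60, 37]), (288, [91, 61, 39]), (292, [90, 61, 37]), (296, [115, 76, 47]), (300, [113, 75, 47]), (304, [117, 76, 46]), (308, [136, 91, 55]), (312, [97, 64, 40])]
```

```bash
python3 - <<'E'
from pose import *
im=np.load("pics/w9.npy").astype(int)
print([(v,im[v,255].tolist()) for v in list(range(232,237))+list(range(264,270))+list(range(280,298))])
s,p,M=st(); P=p-.0047*M[:,2]*1
k=lambda u,v:(u*1.5+.25,v*1.5+.25)
pose("w9",[(*k(227.78,261.25),-15,0,50),(*k(281.63,261.15),15,0,50),(*k(254.8,234.5),0,20,50),(*k(254.8,282.5),0,-20,50)],M,P)
b=robot.snapshot("side");e=cv2.convertScaleAbs(im.astype(np.uint8)[:,:,::-1],alpha=1.8)
e=cv2.resize(e[210:330,165:345],(450,300),interpolation=cv2.INTER_CUBIC)
b=cv2.resize(cv2.convertScaleAbs(b[170:270,180:300,::-1],alpha=1.8),(350,300),interpolation=cv2.INTER_CUBIC)
cv2.imwrite("pics/w9b.png",np.hstack([e,b]))
E
```

```text
[(232, [150, 113, 79]), (233, [138, 101, 68]), (234, [114, 77, 50]), (235, [105, 68, 41]), (236, [105, 68, 43]), (264, [107, 70, 44]), (265, [106, 70, 45]), (266, [106, 69, 43]), (267, [106, 70, 44]), (268, [101, 67, 43]), (269, [100, 66, 42]), (280, [98, 64, 41]), (281, [90, 60, 36]), (282, [91, 62, 38]), (283, [90, 60, 37]), (284, [89, 60, 37]), (285, [89, 59, 36]), (286, [91, 62, 38]), (287, [90, 59, 36]), (288, [91, 61, 39]), (289, [91, 61, 37]), (290, [91, 62, 39]), (291, [90, 60, 37]), (292, [90, 61, 37]), (293, [88, 60, 36]), (294, [93, 61, 37]), (295, [111, 75, 46]), (296, [115, 76, 47]), (297, [118, 78, 47])]
theta -20.9 centre rel P: y 7.8 z -1.3 x 0.8  rms px 0.35
P in block y,z: [-6.8 29. ] centre world [ 0.47909682 -0.10644397  0.01712404]
```

View pics/w9b.png

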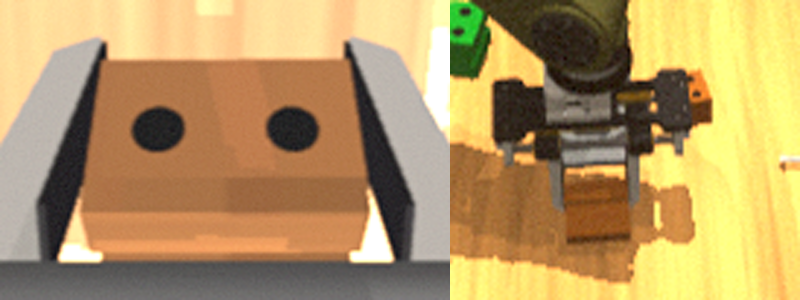

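The picture shows the holed face tipped toward the camera (holes at (158,128) and (292,128)). The strip of the grooved side above the groove shows below it, at rows 178–212.

```bash
python3 - <<'E'
from pose import *
s,p,M=st(); P=p-.0047*M[:,2]
k=lambda u,v:((165+u/2.5)*1.5,(210+v/2.5)*1.5)
pose("w9",[(*k(158,128),-15,0,50),(*k(292,128),15,0,50),(*k(102,60),-30,20,50),(*k(352,60),30,20,50),(*k(85,178),-30,-20,50),(*k(367,178),30,-20,50),(*k(83,212),-30,-20,32),(*k(366,212),30,-20,32)],M,P)
E
```

```text
theta 74.8 centre rel P: y -26.8 z 4.9 x 1.0  rms px 4.17
P in block y,z: [11.8 49.6] centre world [ 0.48042108 -0.14106432  0.02334317]
```

Emit:
{"name": "send_rows", "arguments": {
  "moves": [
    [[0,0,0],0,0.66],
    [[0,0,0],0,0.7],
    [[0,0,0],0,0.8],
    [[0,0,0],0,1],
    [[0,0,-0.2],0,1],
    [[0,0,-0.4],0,1],
    [[-0.1,0,-0.5],0,1],
    [[-0.1,0,-0.5],0,1]
  ]
}}

```text
t: 17.2
position: [0.4801, -0.1352, 0.1152]
tool_rot: [0.001, 0.696, 0.718, 0.001]
ft_force: [0.3, -0.0, -0.1]
width: 0.0938
grip_force: 0.0
```

```bash
python3 ang.py w10; python3 - <<'E'
from h import *
im=np.load("pics/w10.npy").astype(int)
last=None
for v in range(190,316):
    c=np.median(im[v,250:260],axis=0)
    if last is not None and abs(c-last).max()>5: print(v,last,c)
    last=c
for v in (215,230,245,260,275):
    r=im[v,175:335]; g=np.abs(np.diff(r,axis=0)).max(1); print(v,[(175+i,r[i].tolist(),r[i+1].tolist()) for i in np.where(g>20)[0]])
E
```

```text
17.2 [ 0.4801 -0.1352  0.1152] [ 0.2937 -0.0397 -0.1391] 0.09382190716662055
192 [121.  80.  48.] [110.  71.  43.]
196 [107.5  71.   41.5] [83.5 55.  33. ]
197 [83.5 55.  33. ] [63.5 41.  26. ]
198 [63.5 41.  26. ] [72.  47.  28.5]
199 [72.  47.  28.5] [96.  64.  39.5]
200 [96.  64.  39.5] [103.5  68.   41.5]
213 [108.  71.  43.] [120.5  80.   48. ]
214 [120.5  80.   48. ] [127.   82.5  49. ]
218 [128.   85.5  52.5] [139.  102.   69.5]
219 [139.  102.   69.5] [145.5 110.   76. ]
266 [150.  114.   78.5] [163. 123.  85.]
267 [163. 123.  85.] [185.5 138.   96. ]
268 [185.5 138.   96. ] [230.5 175.5 121.5]
269 [230.5 175.5 121.5] [234.5 184.5 127. ]
313 [238.5 187.5 129.5] [236.  177.5 123. ]
314 [236.  177.5 123. ] [146. 111.  79.]
315 [146. 111.  79.] [56.  48.  41.5]
215 [(np.int64(287), [125, 89, 58], [150, 112, 77]), (np.int64(301), [175, 131, 91], [225, 167, 116]), (np.int64(306), [242, 203, 139], [211, 162, 111]), (np.int64(307), [211, 162, 111], [169, 129, 89])]
230 [(np.int64(175), [81, 78, 75], [60, 58, 55]), (np.int64(176), [60, 58, 55], [29, 30, 29]), (np.int64(179), [9, 11, 
[... 1235 characters left out ...]
 124]), (np.int64(327), [224, 181, 124], [139, 112, 76]), (np.int64(328), [139, 112, 76], [53, 42, 31]), (np.int64(329), [53, 42, 31], [8, 9, 11])]
260 [(np.int64(175), [15, 13, 15], [84, 63, 44]), (np.int64(176), [84, 63, 44], [184, 140, 96]), (np.int64(177), [184, 140, 96], [241, 187, 130]), (np.int64(234), [239, 187, 128], [217, 161, 111]), (np.int64(235), [217, 161, 111], [188, 140, 97]), (np.int64(282), [142, 108, 74], [163, 121, 84]), (np.int64(283), [163, 121, 84], [225, 168, 116]), (np.int64(284), [225, 168, 116], [241, 193, 133]), (np.int64(331), [245, 206, 140], [213, 169, 115]), (np.int64(332), [213, 169, 115], [129, 103, 69]), (np.int64(333), [129, 103, 69], [54, 43, 30])]
275 []
```

```bash
python3 - <<'E'
from h import *
import cv2
np.set_printoptions(precision=4,suppress=True)
im=np.load("pics/w10.npy").astype(int); c=np.load("pics/w10c.npy",allow_pickle=True).item()
col=[(v,np.median(im[v,250:260],axis=0).astype(int).tolist()) for v in range(130,222,3)]; print(col)
m=((im[:,:,2]*100<im[:,:,0]*47+1)&(im[:,:,0]-im[:,:,2]>25)&(im[:,:,1]<130)).astype(np.uint8)
n,lab,stt,cen=cv2.connectedComponentsWithStats(m)
for i in np.argsort(-stt[1:,4])[:5]+1: print(stt[i],cen[i])
i=1+np.argmax(stt[1:,4]); 
for v in range(120,222,6):
    u=np.where(lab[v]==i)[0]; print(v,(u.min(),u.max()) if len(u) else None,end='; ')
for z in (.04,0.0): print(z,[atz(ray("w",q,c),z) for q in [(255,218.5),(255,200),(255,150)]])
E
```

```text
[(130, [233, 184, 126]), (133, [224, 171, 117]), (136, [223, 170, 117]), (139, [223, 169, 117]), (142, [223, 170, 117]), (145, [222, 169, 116]), (148, [223, 169, 116]), (151, [147, 111, 76]), (154, [127, 95, 66]), (157, [71, 46, 28]), (160, [71, 46, 28]), (163, [95, 62, 39]), (166, [127, 84, 50]), (169, [123, 81, 48]), (172, [125, 81, 49]), (175, [125, 82, 50]), (178, [126, 83, 50]), (181, [127, 84, 49]), (184, [122, 80, 48]), (187, [122, 80, 48]), (190, [125, 81, 48]), (193, [107, 71, 43]), (196, [83, 55, 33]), (199, [96, 64, 39]), (202, [108, 71, 44]), (205, [106, 69, 41]), (208, [107, 70, 43]), (211, [106, 69, 42]), (214, [127, 82, 49]), (217, [128, 85, 52]), (220, [145, 110, 76])]
[ 218  155   71   63 4050] [254.0017 186.9469]
[ 419  301   37   62 1000] [440.683 331.74 ]
[ 55 300  36  63 973] [ 68.8376 331.6475]
[358   0  52  61 964] [369.388   33.1515]
[446 378  66   6 357] [478.9104 380.7451]
120 None; 126 None; 132 None; 138 None; 144 None; 150 None; 156 (np.int64(223), np.int64(284)); 162 (np.int64(219), np.int64(288)); 168 (np.int64(219), np.int64(288)); 174 (np.int64(219), np.int64(288)); 180 (np.int64(219), np.int64(288)); 186 (np.int64(220), np.int64(286)); 192 (np.int64(221), np.int64(286)); 198 (np.int64(221), np.int64(286)); 204 (np.int64(220), np.int64(287)); 210 (np.int64(221), np.int64(287)); 216 (np.int64(221), np.int64(287)); 0.04 [array([ 0.4817, -0.1504,  0.04  ]), array([ 0.4812, -0.1332,  0.04  ]), array([ 0.4798, -0.0894,  0.04  ])]
0.0 [array([ 0.4823, -0.1658,  0.    ]), array([ 0.4817, -0.1458,  0.    ]), array([ 0.4801, -0.0952,  0.    ])]
```

```bash
python3 - <<'E'
from h import *
im=np.load("pics/w10.npy").astype(int)
for v in range(150,226,2): print(v,im[v,212:298:4,0])
a=robot.snapshot("top").astype(int); np.save("pics/t2.npy",a); b=robot.snapshot("side").astype(int); np.save("pics/s2.npy",b)
E
```

```text
150 [138 140 140 141 148 139 127 136 130 136 193 160 231 233 233 234 234 237
 222 226 243 243]
152 [139 140 140 142 149 139 129 138 131 139 129 123 136 140 138 237 238 238
 222 220 242 243]
154 [139 140 140 139 145 135 126 131 129 134 128 123 134 138 138 160 170 238
 216 221 243 243]
156 [138 139 141  74  74  74  73  73  75  74  73  73  74  74  71  73  67  75
 100 225 243 243]
158 [140 140 126  69  70  31  17  21  66  72  73  71  73  44  14  19  51  72
  66 156 246 243]
160 [139 139  92  71  70  66  66  67  71  70  71  70  69  69  66  66  69  70
  69 119 192 246]
162 [138 141  77  78  78  76  76  82  81  83  81  74  75  73  75  74  75  74
  75 117 161 193]
164 [137 139 111 113 111 111 121 126 127 115 111 105 103 103 103 105 103 104
 103 108 165 165]
166 [140 140 108 111 111 124 126 128 128 128 125 127 116 109 109 108 108 108
 109 115 165 166]
168 [138 138 105 105 106 120 123 123 123 123 123 124 114 107 107 106 106 106
 107 119 166 167]
170 [139 139 107 116 175 190 118 121 122 123 123 124 113 107 107 106 106 105
 107 119 165 167]
172 [138 137 106 120 187 203 191 140 123 123 125 125 11
[... 1809 characters left out ...]
7 108 106 106 108
 107 145 165 163]
212 [152 153 135 115 120 120 118 119 120 109 109 108 105 108 106 106 105 106
 106 145 166 163]
214 [153 154 139 125 125 124 126 125 126 126 127 127 109 110 110 110 110 109
 109 150 166 162]
216 [153 154 141 123 124 123 122 125 124 124 125 126 110 108 107 108 107 108
 107 150 167 163]
218 [151 153 152 149 149 143 144 144 141 150 141 137 145 157 150 159 158 148
 142 156 167 163]
220 [151 155 158 160 163 155 155 156 151 164 151 145 149 164 159 166 165 154
 149 158 166 161]
222 [151 153 156 160 161 151 155 154 151 163 148 144 150 163 158 168 165 154
 146 159 166 161]
224 [150 153 158 160 161 153 155 154 150 162 149 144 150 162 158 168 164 154
 147 160 165 162]
```

The profile shows the block lying flat. The holes are on its +y face (row 158), and the groove faces up (rows 183–199, 18–32 mm from the +y edge, as expected). Its centre is near (0.4805, −0.1255) with the top at 0.04. I'll regrip it by the ends.

Emit:
{"name": "send_rows", "arguments": {
  "moves": [
    [[0.0485,0.003,0.2],0,1],
    [[0.0485,0.003,0.4],0,1],
    [[0.0485,0.003,0.52],0,1],
    [[0.0485,0.003,0.535],0,1],
    [[0.0485,0.003,0.535],0,1],
    [[0.0485,0.003,0.535],0,0],
    [[0.0485,0.003,0.535],0,0],
    [[0.0485,0.003,0.535],0,0],
    [[0.0485,0.003,0.535],0,0]
  ],
  "force": 25
}}

```text
t: 18.48
position: [0.4799, -0.1247, 0.0073]
tool_rot: [0.0, 0.695, 0.719, 0.0]
ft_force: [-1.0, 0.7, 2.8]
width: 0.0598
grip_force: 25.0
```

Emit:
{"name": "send_rows", "arguments": {
  "moves": [
    [[0,0,-0.1],0,0],
    [[0,0,-0.3],0,0],
    [[0,0,-0.5],0,0],
    [[0,0,-0.5],0,0]
  ]
}}

```text
t: 18.98
position: [0.4811, -0.125, 0.1096]
tool_rot: [0.002, 0.695, 0.719, 0.001]
ft_force: [-0.2, -0.1, -0.7]
width: 0.0602
grip_force: 25.0
```

```bash
python3 - <<'E'
from h import *
np.set_printoptions(precision=4,suppress=True)
s,p,M=st(); print(p,M,s['width'])
print(rel([.4727,.0503,.11]))
E
```

```text
[ 0.4811 -0.125   0.1096] [[-0.0329  0.9994  0.0047]
 [ 0.9995  0.0329 -0.0016]
 [-0.0017  0.0046 -1.    ]] 0.06015812025531297
[ 0.8776 -0.0129 -0.0034]
```

Emit:
{"name": "send_rows", "arguments": {
  "moves": [
    [[0.22,0,0],0,0],
    [[0.44,0,0],0,0],
    [[0.66,-0.006,0],0,0],
    [[0.84,-0.012,0],0,0],
    [[0.878,-0.012,0],0,0],
    [[0.878,-0.012,0],0,0],
    [[0.878,-0.012,0],0,0]
  ]
}}

```text
t: 19.85
position: [0.4716, 0.0499, 0.1067]
tool_rot: [-0.0, 0.696, 0.718, -0.0]
ft_force: [-0.4, -0.7, -1.1]
width: 0.0598
grip_force: 25.0
```

```bash
python3 ang.py w11; python3 - <<'E'
from h import *
np.set_printoptions(precision=4,suppress=True)
im=np.load("pics/w11.npy").astype(int); c=np.load("pics/w11c.npy",allow_pickle=True).item()
# jaw top / block transitions along central column and rows
for v in range(90,316,5): print(v,im[v,165:345:6,0])
E
```

```text
19.85 [0.4716 0.0499 0.1067] [-0.4405 -0.7145 -1.1025] 0.059829106698243
[228.74 208.3 ] (np.int32(19), np.int32(7), np.int32(100)) theta 77.0 resid mm 0.12592460886697343
[280.76 208.31] (np.int32(20), np.int32(7), np.int32(100)) theta 77.0 resid mm 0.140633051891356
[190.6262 281.8646] (np.int32(21), np.int32(63), np.int32(650)) theta 13.0 resid mm 0.23648131156178553
[318.9355 281.8962] (np.int32(22), np.int32(62), np.int32(636)) theta 13.0 resid mm 0.20720073230251398
90 [244 243 237 248 248 251 253 186 185 189 185 186 173 174 134 126 131 160
 168 177 177 182 182 180 254 252 247 253 253 252]
95 [245 243 234 248 248 251 249 184 186 184 183 185 167 174 132 129 130 160
 170 180 180 181 178 180 253 252 249 253 253 253]
100 [246 244 235 248 248 250 248 184 184 183 182 185 168 174 134 125 130 175
 171 180 179 178 178 183 253 252 250 253 253 253]
105 [246 243 235 245 249 250 248 181 184 186 184 185 166 190 132 126 131 173
 173 181 176 178 178 182 253 251 251 253 253 253]
110 [246 244 236 245 248 250 247 172 186 183 183 183 164 189 133 126 131 173
 168 178 178 179 176 178 253 251 252 253
[... 4486 characters left out ...]
6 122 122 122 122 121 121 121 122 122 122 122
 122 124 121 122 121 122 238  85  23  23 106 104]
295 [106 106  99  24  20 250 213 120 121 121 121 121 120 136 122 125 124 125
 123 122 121 124 120 122 253 239  21  33 105 104]
300 [105 106 100  30  16 250 230 125 124 126 126 137 145 143 142 144 143 147
 143 126 128 127 126 127 254 255  18  36 106 105]
305 [105 103  98  35  17 248 253 255 255 255 255 255 255 252 252 251 251 255
 255 255 245 255 255 255 254 253  16  38 106 105]
310 [104  98  97  35 143 248 252 252 253 253 253 253 253 250 250 250 250 252
 253 253 245 253 253 251 253 253 117  35 105 105]
315 [47 46 48 46 65 65 70 69 71 70 71 71 69 65 67 69 66 69 69 71 65 72 71 67
 71 70 54 46 48 47]
```

```bash
python3 - <<'E'
from h import *
np.set_printoptions(precision=4,suppress=True)
im=np.load("pics/w11.npy").astype(int)[:,:,0]; c=np.load("pics/w11c.npy",allow_pickle=True).item()
s,p,M=st()
V=np.array([-np.sin(np.radians(2)),np.cos(np.radians(2))]); X=np.array([V[1],-V[0]])
def edge(v,a,b):
    d=np.abs(np.diff(im[v,a:b])); return a+np.argmax(d)+.5
def vx(w): return (np.array(w[:2])-[.4727,.0483])@X*1e3
for nm,rows,l,r,z in [("plate",range(90,135,8),(196,216),(298,314),.01),("jaw",(151,153,155),(222,236),(270,290),.067)]:
    print(nm,[round((vx(atz(ray("w",(edge(v,*l),v),c),z))+vx(atz(ray("w",(edge(v,*r),v),c),z)))/2,2) for v in rows],[edge(rows[0],*l),edge(rows[0],*r)])
h=[atz(ray("w",(u,208.3),c),p[2]-.0073+.02) for u in (228.74,280.76)]; print(h,"block x_v",np.mean([vx(q) for q in h]), "tcp",vx(p))
print("jaw face/back y", [atz(ray("w",(255,v),c),.067) for v in (149,158)])
E
```

```text
plate [np.float64(0.2), np.float64(0.18), np.float64(0.59), np.float64(0.14), np.float64(0.11), np.float64(0.53)] [np.float64(203.5), np.float64(306.5)]
jaw [np.float64(0.07), np.float64(0.06), np.float64(0.06)] [np.float64(229.5), np.float64(280.5)]
[array([0.4566, 0.0742, 0.1195]), array([0.4866, 0.0752, 0.1195])] block x_v -0.1546673275258179 tcp -0.985200479024193
jaw face/back y [array([0.4709, 0.1015, 0.067 ]), array([0.4711, 0.095 , 0.067 ])]
```

Emit:
{"name": "send_rows", "arguments": {
  "moves": [
    [[0,0.001,0.1],0,0],
    [[0,0.001,0.17],0,0],
    [[0,0.001,0.21],0,0],
    [[0,0.001,0.24],0,0],
    [[0,0.001,0.26],0,0],
    [[0,0.001,0.27],0,0],
    [[0,0.001,0.272],0,0],
    [[0,0.001,0.272],0,0]
  ]
}}

```text
t: 20.9
position: [0.4719, 0.0508, 0.0528]
tool_rot: [0.0, 0.695, 0.719, 0.0]
ft_force: [-1.1, 0.3, -0.1]
width: 0.06
grip_force: 25.0
```

Emit:
{"name": "send_rows", "arguments": {
  "moves": [
    [[0,0,0.005],0,0],
    [[0,0,0.01],0,0],
    [[0,0,0.01],0,0]
  ],
  "force": 8
}}

```text
t: 21.28
position: [0.472, 0.0508, 0.0513]
tool_rot: [0.0, 0.695, 0.719, 0.0]
ft_force: [-3.0, -0.0, 9.6]
width: 0.0596
grip_force: 8.0
```

Emit:
{"name": "send_rows", "arguments": {
  "moves": [
    [[0,0,0],0,0.68],
    [[0,0,0],0,0.8],
    [[0,0,0],0,1],
    [[0,0,-0.15],0,1],
    [[0,0,-0.35],0,1],
    [[0.25,0.002,-0.35],0,1],
    [[0.5,0.002,-0.35],0,1],
    [[0.567,0.002,-0.35],0,0.7],
    [[0.567,0.002,-0.35],0,0.6],
    [[0.567,0.002,-0.2],0,0.6],
    [[0.567,0.002,0],0,0.6],
    [[0.567,0.002,0.025],0,0.6],
    [[0.567,0.002,0.025],0,0]
  ],
  "force": 50
}}

```text
t: 22.9
position: [0.469, 0.1635, 0.0465]
tool_rot: [0.0, 0.696, 0.718, 0.0]
ft_force: [0.8, 0.7, 0.8]
width: 0.0496
grip_force: 0.0
```

Emit:
{"name": "send_rows", "arguments": {
  "moves": [
    [[0,0,0],0,0],
    [[0,0,0],0,0],
    [[0,0,0],0,0],
    [[0,0,0],0,0]
  ]
}}

```text
t: 23.4
position: [0.4682, 0.1642, 0.0463]
tool_rot: [-0.0, 0.695, 0.719, -0.0]
ft_force: [-6.5, -0.6, 7.0]
width: 0.0237
grip_force: 50.0
```

Emit:
{"name": "send_rows", "arguments": {
  "moves": [
    [[-0.03,0,0],0,0],
    [[-0.06,0,0],0,0],
    [[-0.085,0,0],0,0],
    [[-0.1,0,0],0,0],
    [[-0.11,0,0],0,0],
    [[-0.115,0,0],0,0],
    [[-0.115,0,0],0,0]
  ]
}}

```text
t: 24.28
position: [0.4689, 0.1418, 0.0463]
tool_rot: [-0.0, 0.695, 0.719, 0.0]
ft_force: [-5.1, 4.5, 7.4]
width: 0.0236
grip_force: 50.0
```

Emit:
{"name": "send_rows", "arguments": {
  "moves": [
    [[-0.004,0,0],0,0],
    [[-0.008,0,0],0,0],
    [[-0.01,0,0],0,0],
    [[-0.01,0,0],0,0]
  ]
}}

```text
t: 24.78
position: [0.469, 0.1411, 0.0464]
tool_rot: [-0.001, 0.695, 0.719, 0.001]
ft_force: [-5.4, 18.7, 6.4]
width: 0.0235
grip_force: 50.0
```

Emit:
{"name": "send_rows", "arguments": {
  "moves": [
    [[-0.004,0,0],0,0],
    [[-0.008,0,0],0,0],
    [[-0.012,0,0],0,0],
    [[-0.012,0,0],0,0]
  ],
  "force": 60
}}

```text
t: 25.28
position: [0.469, 0.141, 0.0464]
tool_rot: [-0.002, 0.695, 0.719, 0.003]
ft_force: [-5.7, 39.9, 1.9]
width: 0.0236
grip_force: 60.0
```

Emit:
{"name": "send_rows", "arguments": {
  "moves": [
    [[-0.005,0,0],0,0],
    [[-0.01,0,0],0,0],
    [[-0.014,0,0],0,0],
    [[-0.014,0,0],0,0]
  ]
}}

```text
t: 25.78
position: [0.4691, 0.1383, 0.0464]
tool_rot: [-0.002, 0.695, 0.719, 0.003]
ft_force: [-7.2, 41.1, 2.9]
width: 0.0235
grip_force: 60.0
```

Emit:
{"name": "send_rows", "arguments": {
  "moves": [
    [[-0.005,0,0],0,0],
    [[-0.008,0,0],0,0],
    [[-0.008,0,0],0,0]
  ]
}}

```text
t: 26.15
position: [0.4692, 0.1369, 0.0464]
tool_rot: [-0.002, 0.695, 0.719, 0.003]
ft_force: [-7.0, 42.1, 0.9]
width: 0.0232
grip_force: 60.0
```

Emit:
{"name": "send_rows", "arguments": {
  "moves": [
    [[0,0,0],0,0.3],
    [[0,0,0],0,0.5],
    [[0,0,0],0,0.6],
    [[0,0,-0.15],0,0.8],
    [[0,0,-0.35],0,1],
    [[-0.2,0,-0.45],0,1],
    [[-0.44,0,-0.45],0,1],
    [[-0.44,0,-0.45],0,1],
    [[-0.44,0,-0.45],0,1]
  ]
}}

```text
t: 27.28
position: [0.4724, 0.0445, 0.1356]
tool_rot: [-0.0, 0.696, 0.718, -0.0]
ft_force: [0.8, 0.2, -0.1]
width: 0.0938
grip_force: 0.0
```

```bash
python3 ang.py w12; python3 - <<'E'
from h import *
im=np.load("pics/w12.npy").astype(int)[:,:,0]
for v in range(110,312,3): print(v,im[v,195:320:5])
E
```

```text
27.275 [0.4724 0.0445 0.1356] [ 0.8065  0.1819 -0.1346] 0.09380373386497572
110 [237 245 246 160 168 167 165 166 156 165 118 119 114 119 179 156 161 161
 161 160 159 174 247 239 247]
113 [238 242 246 156 169 169 165 169 153 165 119 121 113 120 178 153 162 161
 161 161 161 169 247 238 247]
116 [238 243 246 156 170 166 164 167 154 163 119 118 112 118 177 152 161 161
 161 160 160 169 247 237 247]
119 [238 242 246 159 168 164 164 167 153 162 120 118 112 118 178 154 162 161
 162 159 158 179 247 238 247]
122 [238 240 246 160 167 167 166 166 155 158 121 119 115 119 177 152 160 160
 161 162 161 201 247 237 247]
125 [234 241 244 158 163 166 164 161 155 159 120 119 113 119 180 154 162 161
 160 164 162 207 247 241 247]
128 [229 240 236 160 166 165 164 154 155 161 120 121 112 119 199 141 162 163
 160 160 160 214 247 244 247]
131 [227 241 236 148 169 164 155 153 121  73 116 119 114 118  94  67 149 151
 147 160 162 236 247 244 247]
134 [225 239 236 158 168 166 155 156 152 168 118 117 113 118 116 164 145 150
 148 161 163 237 247 245 247]
137 [226 240 236 149 158 156 156 154 150 169 120 116 114 120 
[... 5551 characters left out ...]
 246 240 242 247 247 247 241
 247 247 247 246 247 247 247]
296 [237 246 246 246 247 247 246 246 247 242 245 246 240 242 247 247 247 241
 247 247 247 247 247 247 247]
299 [236 246 246 246 247 247 246 245 247 241 244 246 241 242 247 247 247 241
 245 247 247 247 247 247 247]
302 [236 246 246 246 247 247 247 246 247 241 244 245 240 243 247 247 247 239
 245 247 247 247 247 247 247]
305 [233 247 246 246 247 247 246 246 247 241 244 246 241 243 247 247 247 239
 246 247 247 247 247 247 247]
308 [233 247 246 246 247 247 246 246 247 240 244 245 240 244 247 247 247 239
 246 247 247 247 247 247 247]
311 [233 248 247 247 247 247 246 246 247 241 244 246 241 245 247 248 248 240
 247 248 248 248 248 248 248]
```

```bash
python3 - <<'E'
from h import *
np.set_printoptions(precision=4,suppress=True)
im=np.load("pics/w12.npy").astype(int); c=np.load("pics/w12c.npy",allow_pickle=True).item()
V=np.array([-np.sin(np.radians(2)),np.cos(np.radians(2))]); X=np.array([V[1],-V[0]])
def vf(u,v,z): w=atz(ray("w",(u,v),c),z)[:2]-[.4727,.0483]; return np.round([w@X*1e3,w@V*1e3],1)
def ed(v,a,b):
    d=np.abs(np.diff(im[v,a:b].sum(1))); return a+np.argmax(d)+.5
def ev(u,a,b):
    d=np.abs(np.diff(im[a:b,u-2:u+3].sum((1,2)))); return a+np.argmax(d)+.5
for u in (222,232,245,265,278,288): 
    a,b=ev(u,172,180),ev(u,229,240); print(u,"block +y/-y edge",vf(u,a,.085),vf(u,b,.085),"groove -y wall",vf(u,ev(u,213,217),.085))
for v in (182,205,222): print("block x ends",vf(ed(v,211,223),v,.085),vf(ed(v,288,300),v,.085))
for v in (148,154): print("jaw x",vf(ed(v,226,239),v,.067),vf(ed(v,266,282),v,.067))
for u in (240,250,260): print([ (v,int(im[v,u,0])) for v in range(104,175,2)][18:])
E
```

```text
222 block +y/-y edge [-24.9  25.9] [-26.5 -23.4] groove -y wall [-25.9  -6.1]
232 block +y/-y edge [-17.1  25.9] [-18.4 -24.4] groove -y wall [-17.9  -6.1]
245 block +y/-y edge [-7.1 25.9] [ -7.7 -24.4] groove -y wall [-7.5 -6.1]
265 block +y/-y edge [ 8.3 25.8] [  8.6 -23.6] groove -y wall [ 8.5 -6.2]
278 block +y/-y edge [18.4 25.8] [ 19.2 -20.9] groove -y wall [18.9 -6.2]
288 block +y/-y edge [26.1 25.8] [ 27.4 -21. ] groove -y wall [27.  -6.2]
block x ends [-33.2  20.8] [33.6 20.6]
block x ends [-34.   2.] [35.1  1.8]
block x ends [-33.8 -12.5] [ 34.  -12.7]
jaw x [-16.8  44.6] [16.5 44.5]
jaw x [-16.9  39.7] [17.4 39.6]
[(140, 117), (142, 69), (144, 158), (146, 181), (148, 181), (150, 177), (152, 163), (154, 162), (156, 160), (158, 163), (160, 164), (162, 114), (164, 89), (166, 133), (168, 154), (170, 113), (172, 65), (174, 69)]
[(140, 117), (142, 80), (144, 158), (146, 180), (148, 180), (150, 178), (152, 165), (154, 161), (156, 162), (158, 162), (160, 110), (162, 93), (164, 90), (166, 134), (168, 135), (170, 130), (172, 78), (174, 69)]
[(140, 113), (142, 78), (144, 156), (146, 177), (148, 179), (150, 180), (152, 165), (154, 162), (156, 163), (158, 163), (160, 157), (162, 90), (164, 89), (166, 148), (168, 150), (170, 127), (172, 74), (174, 63)]
```

Emit:
{"name": "send_rows", "arguments": {
  "moves": [
    [[0.03,0.002,0.1],0,1],
    [[0.03,0.002,0.25],0,1],
    [[0.03,0.002,0.38],0,1],
    [[0.03,0.002,0.4],0,1],
    [[0.03,0.002,0.4],0,1],
    [[0.03,0.002,0.4],0,0],
    [[0.03,0.002,0.4],0,0],
    [[0.03,0.002,0.4],0,0],
    [[0.03,0.002,0.4],0,0]
  ],
  "force": 12
}}

```text
t: 28.45
position: [0.4726, 0.0504, 0.0558]
tool_rot: [-0.0, 0.695, 0.719, -0.0]
ft_force: [-1.5, 0.2, 1.7]
width: 0.06
grip_force: 12.0
```

Emit:
{"name": "send_rows", "arguments": {
  "moves": [
    [[0,0,-0.003],0,0],
    [[0,0,-0.003],0,0]
  ]
}}

```text
t: 28.7
position: [0.4725, 0.0504, 0.0561]
tool_rot: [-0.0, 0.695, 0.719, -0.0]
ft_force: [0.1, 0.2, -3.6]
width: 0.0603
grip_force: 12.0
```

Emit:
{"name": "send_rows", "arguments": {
  "moves": [
    [[0,0,0.0025],0,0],
    [[0,0,0.0025],0,0.7],
    [[0,0,0.0025],0,0.85],
    [[0,0,0.0025],0,1],
    [[0,0,0.0025],0,1],
    [[0,0,-0.2],0,1],
    [[0,0,-0.4],0,1],
    [[-0.03,0,-0.4],0,1],
    [[-0.03,0,-0.4],0,1]
  ]
}}

```text
t: 29.82
position: [0.4725, 0.0441, 0.1356]
tool_rot: [-0.0, 0.696, 0.718, -0.0]
ft_force: [0.3, 0.2, 0.1]
width: 0.0938
grip_force: 0.0
```

```bash
python3 ang.py w13; python3 - <<'E'
from h import *
np.set_printoptions(precision=4,suppress=True)
im=np.load("pics/w13.npy").astype(int); c=np.load("pics/w13c.npy",allow_pickle=True).item()
V=np.array([-np.sin(np.radians(2)),np.cos(np.radians(2))]); X=np.array([V[1],-V[0]])
def vf(u,v,z): w=atz(ray("w",(u,v),c),z)[:2]-[.4727,.0483]; return np.round([w@X*1e3,w@V*1e3],1)
col=np.median(im[:,248:258,0],axis=1); e=[v for v in range(130,290) if abs(col[v+1]-col[v-1])>14]
print([(v,int(col[v]),vf(253,v,.085)[1]) for v in e])
a=np.load("pics/t2.npy"); 
E
```

```text
29.825 [0.4725 0.0441 0.1356] [0.301  0.1579 0.1344] 0.09383065072935962
[(140, 111, np.float64(52.6)), (141, 79, np.float64(51.9)), (142, 82, np.float64(51.1)), (143, 143, np.float64(50.4)), (144, 173, np.float64(49.6)), (159, 155, np.float64(38.3)), (160, 112, np.float64(37.5)), (161, 91, np.float64(36.8)), (164, 94, np.float64(34.5)), (165, 128, np.float64(33.7)), (169, 134, np.float64(30.6)), (170, 119, np.float64(29.8)), (171, 87, np.float64(29.0)), (172, 73, np.float64(28.2)), (174, 75, np.float64(26.7)), (175, 103, np.float64(25.9)), (176, 128, np.float64(25.1)), (204, 116, np.float64(2.3)), (210, 112, np.float64(-2.7)), (211, 82, np.float64(-3.5)), (213, 73, np.float64(-5.2)), (214, 91, np.float64(-6.1)), (215, 111, np.float64(-6.9)), (234, 128, np.float64(-23.4)), (235, 109, np.float64(-24.3)), (263, 108, np.float64(-49.9)), (264, 140, np.float64(-50.8)), (265, 160, np.float64(-51.8)), (275, 169, np.float64(-61.3)), (276, 223, np.float64(-62.2)), (277, 241, np.float64(-63.2))]
```

Unchanged after the pull test: block flat, groove up, clamped, and the gripper is clear of everything. Handing in.

```bash
python3 -c "
from plant import robot
print(robot.hand_in())"
```

```text
the job is handed in; nothing more can be done
None
```

The job is handed in at about 30 s of the 64 s: the block lies flat on the vise bed, groove up and centred along the jaws, and the jaw is pushed up at about 40 N; a light lift test (about 5 N) did not pull the block free.

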